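# Shut, clip and seal the airtight bud box

## Task

Close up the clear airtight box of flower buds by pressing only: push its raised lid all the way down, then push the clip on the lid's edge down and in until it lies against the box wall, and only then press the round vent plug in the lid fully home, so that the air can escape while the lid goes on. Do not lift the lid any higher, and leave the tins, tools and other loose things on the bench where they are.

Things in the scene. Friction and masses are not known exactly. Their poses are not given: they have to be found in the camera images.
- box: Clear plastic storage box with white rims, 220 mm (its x) by 150 mm (its y), 80 mm high without the lid; fixed to the table, standing level, turned by up to 0.5 rad about the vertical. Origin: centre of its underside. The lid's hinge runs parallel to its x, at y = +85 mm, z = 80 mm in this frame; the clip is on the opposite, -y side. Filled with buds up to 39 mm high.
- lid (a joint): Angle of the lid about its hinge, rad: 0 shut, grows as the free (-y) edge rises; starts 0.5 to 0.85. The lid is 236 mm along the hinge and reaches 164 mm from the hinge axis; its upper face lies 7 mm above the axis plane (87 mm above the table when shut; the clear panel inside the rim is 2 mm lower). The hinge is stiff: the lid stays where it is left and takes about 1 to 2 N at its edge to push down.
- lid_edge (a point): Middle of the lid's free edge, on the upper face of the rim. Its axes are the lid's: x along the hinge, +y towards the hinge, z out of the lid's upper face.
- clip (a joint): Angle of the clip about its pivot on the lid's edge, rad, measured from the lid: 0 shut (the clip hangs straight down against the box wall when the lid is shut), pi/2 sticks straight out in the plane of the lid; starts 1.1 to 1.5. It stays where it is left; takes 1 to 3 N to push.
- clip_end (a point): Middle of the free end of the clip. The clip is a white plate 74 mm wide (parallel to the hinge), 4 mm thick, with a 7 mm round bead at its end, in the middle of the lid's edge; its pivot lies 169 mm from the lid's hinge axis and 2 mm above it (box frame, lid shut: y = -84 mm, z = 82 mm) and this point 41 mm from the pivot. Shut, the plate's outer face is at y = -86 mm and the bead's at y = -88.5 mm in the box frame, the free end 41 mm above the table.
- vent (a joint): How far the vent plug is pushed in, m: 0 up (start), 0.006 fully home. It stays where it is left and takes about 4 to 5 N to push.
- vent_top (a point): Centre of the top face of the vent plug: round dark rubber plug, 24 mm across, its top 9 mm above the lid's upper face when up, 3 mm when home; it sits in the lid 55 mm from the hinge axis, 60 mm to the +x side of the lid's middle. z points out of the lid.
- tin_twigs: Bystander, loose: shallow open steel tin, 100 mm across, 26 mm high, with brown twigs in it; origin under its centre.
- tin_stamens: Bystander, loose: open aluminium tin, 96 mm across, 42 mm high, with yellow-tipped stamens; origin under its centre.
- tape_roll: Bystander, loose: roll of black tape lying flat, 90 mm across, 13 mm high, with a 41 mm hole; origin under its centre.
- pliers: Bystander, loose: small pliers lying flat, 155 mm long, 14 mm high; origin under the pivot, jaws to its +x.
- scissors: Bystander, loose: scissors lying flat with grey loops, 180 mm long, 10 mm high; origin under the pivot, blades to its +x.
- ball_tool: Bystander, loose: petal shaping tool: wooden handle 16 mm thick with a steel ball end, 170 mm long, lying flat; origin under the front end of the handle, ball to its +x.
- glue_jar: Bystander, loose: closed glass jar, 54 mm across, 70 mm high; origin under its centre.

How it is judged:
By the outcome, as a careful person would: the job done as asked, in the order asked, and still so for the second after the job is handed in, with the robot touching nothing.
It also fails if it takes over 45 s, if anything falls off the work surface, if the arm or the gripper's body presses on something with over 40 N, if the wrist force passes 120 N, or if a joint passes its speed limit or range.

## Robot

A 6-joint arm with a two-finger parallel gripper is mounted at the origin on the work surface. World frame = base frame: x ahead of the robot, y to its left, z up, the work surface at z = 0. Lengths are in mm, angles in degrees, forces in N, time in s.
With the tool pointing down it reaches from about 150 to 775 mm from the base axis. Payload 6.1 kg.
Tool frame: the origin (TCP) lies midway between the tips of the shut fingers; the grasp point (between the pads) lies 19 mm behind it; z points along the fingers, x is the direction in which the jaws open and shut, and the axes are right-handed (so a half turn about z gives the same grasp; the last joint's range is limited). The gripper opens to 85 mm and grips with 20 to 120 N. Pads are 22 mm wide; open, the fingers measure 114 mm over their backs; the gripper's body (76 mm by 85 mm) begins 54 mm behind the grasp point. The pads swing forward as they close: fully open they stand 13 mm farther back than shut.
Start: joints at [-74.083, 7.208, -2.269, 80.523, 0, 90], TCP at [143.97, -504.857, 231.295] pointing down, gripper open.
Joint ranges: [-155.77, 155.77], [-54.66, 111.73], [-72.52, 77.12], [-102.08, 115.82], [-83.92, 84.16], [-180, 180]. Speed limits (degrees/s): [136.94, 136.94, 172.46, 180, 180, 180].

## Interface

Orientations are given as [roll, pitch, yaw] about the fixed x, y, z axes, in that order (R = Rz(yaw) Ry(pitch) Rx(roll)).
In Python, from workcell import get_obs, get_image, sign_off gives the robot as it stands.
- The arm moves only by the tool servo_tool, never from a script. Its argument "deltas" is a list of rows, each a list of 5 numbers: the gripper command: -1 is shut, 1 is fully open, values between are in proportion, then the shift along the tool's x, y, z in m, then the turn about the tool's z in rad. In form: [[hand, dx, dy, dz, spin], ...]. A call has 1 to 8 rows; each row is the pose to reach, as a shift and turn from the pose commanded when the call began, along the tool's axes at that moment; what a row does not reach only later rows make up. A row lasts 1/8 s, in which the tool goes at most 62.5 mm and 10.7 degrees, less where a joint would pass 70% of its speed; a pose out of reach is approached as far as the arm can. A call with a gripper value outside its range is refused whole. The fingers move at their own pace and stop on an object; "squeeze" is the grip in N (left out, the last holds). Time passes only in rows, so rows that repeat a pose let the fingers close. It gives the time, the measured TCP pose, the force and the opening at its end, in the units of the state.
- get_obs(): the state, without advancing time (a new reading comes with each control period).
- get_image(name): name is "side" or "top"; returns a dict with "img" (400x640x3 uint8, red, green, blue), "depth" (400x640 float32, mm along the optical axis (not along the pixel's ray), 0 where there is no reading), "vertical_fov" (degrees; the focal length in pixels is half the picture's height over the tangent of half this angle, whatever the lens; pixels are square), "cx", "cy" (the principal point, pixels), "R" (3x3) and "t" (3): a world point X has camera coordinates R X + t. Camera axes: x right, y down, z forward; pixel columns grow to the right and rows downward; lengths in mm; the calibration is good to about 2 mm. A picture is of the moment at which its call begins.
- sign_off(): hands the job in, once; it reports no verdict.
The state is a dict: "t": time; "q": joint angles; "joint_velocities": joint speeds; "joint_torque": joint torques, N m; "tool_pos": TCP position; "ee_rot": TCP orientation; "wrist_force": force on the tool from outside, world axes, zero at the start; "moment": the same for the moment, N m; "gripper_width": finger opening in mm.
Only numpy, scipy, OpenCV 4.12 (cv2) and the standard library are available. Lean on these libraries where they do the work, as an engineer would, in place of code of your own. Each camera call takes 0.05 s, during which the arm holds its last target.

## Working session

There is one attempt and no reset: what is moved stays moved. The work goes in short steps, Python scripts to look and compute and a tool call to move; the robot and the scene stay as the last step left them, time stands still between calls to the robot, and variables do not carry over. Pictures are saved under pics/ and viewed, and the job is handed in when it is done.

Besides the shell and the picture viewer there is one more tool, called after ">>>" as name(argument=value, ...), one argument or row to a line, values as JSON. servo_tool: Moves the arm, as the interface text tells. Its arguments: {"type":"object","properties":{"deltas":{"type":"array","items":{"type":"array","items":{"type":"number"}}},"squeeze":{"type":"number"}},"required":["deltas"]}

```bash
mkdir -p pics; ls; python3 - <<'E'
from workcell import get_obs,get_image
import cv2,numpy as np
o=get_obs();print(o)
for n in("side","top"):
    d=get_image(n);cv2.imwrite(f"pics/{n}0.png",d["img"][:,:,::-1]);np.savez(f"{n}0.npz",**d)
    print(n,d["vertical_fov"],d["cx"],d["cy"],d["R"],d["t"])
E
```

```text
pics
{'t': 0.0, 'q': array([-7.40828071e+01,  7.24163978e+00, -2.32616654e+00,  8.05240379e+01,
       -8.89979049e-04,  8.99986796e+01]), 'joint_velocities': array([-0.04003885, -0.02425374,  0.11154989, -0.04561613,  0.06175307,
       -0.01790332]), 'joint_torque': array([-2.93059657e-04, -4.35912180e+01,  3.52926958e+01,  1.72456942e-02,
        5.04823481e-05, -3.28221738e-06]), 'tool_pos': array([ 143.86387991, -504.48023438,  230.52699313]), 'ee_rot': array([ 1.79999112e+02,  9.18442853e-02, -7.40814867e+01]), 'wrist_force': array([ 0.62148218,  0.02294906, -1.17895954]), 'moment': array([ 0.00502457, -0.04337839, -0.04203465]), 'gripper_width': 85.71961830863998}
side 43.76254176796375 316.6831715692371 193.03338127731567 [[-0.98972275 -0.14271792  0.00897115]
 [-0.11451325  0.75342829 -0.64748168]
 [ 0.08564812 -0.64185466 -0.76202821]] [ 510.90567347  122.36293312 1447.66251255]
top 51.066341088318666 323.9525435459187 187.99510107323917 [[-0.02349098 -0.99972034 -0.0027231 ]
 [-0.9820455   0.02358548 -0.18716399]
 [ 0.18717587 -0.00172246 -0.98232491]] [   6.18823774  541.47948981 1256.1611735 ]
```

View pics/side0.png

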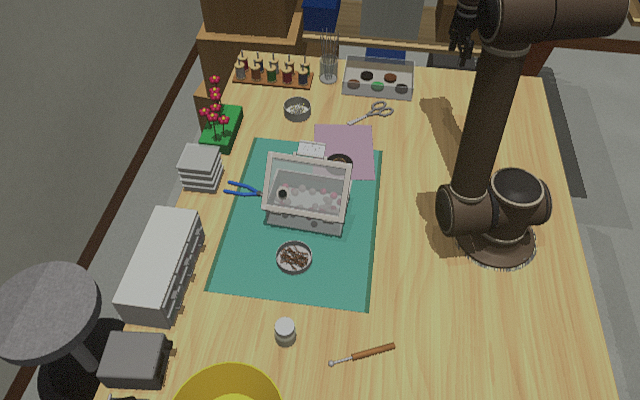

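View pics/top0.png

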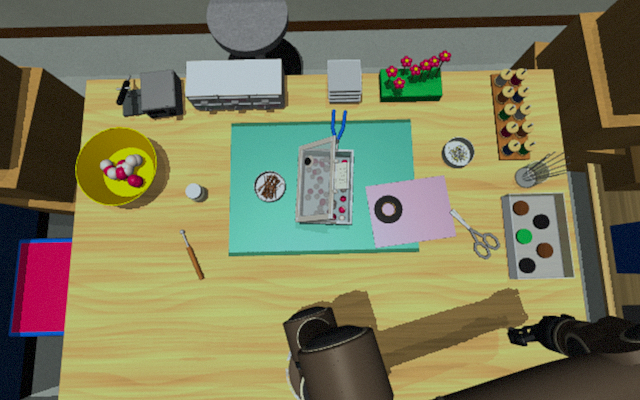

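```bash
python3 - <<'E'
import numpy as np,cv2
a=np.load("side0.npz")["img"][130:245,220:380,::-1];cv2.imwrite("pics/s1.png",cv2.resize(a,None,fx=5,fy=5,interpolation=cv2.INTER_CUBIC))
a=np.load("top0.npz")["img"][125:235,280:410,::-1];cv2.imwrite("pics/t1.png",cv2.resize(a,None,fx=5,fy=5,interpolation=cv2.INTER_CUBIC))
E
```

```text
(no output)
```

View pics/s1.png

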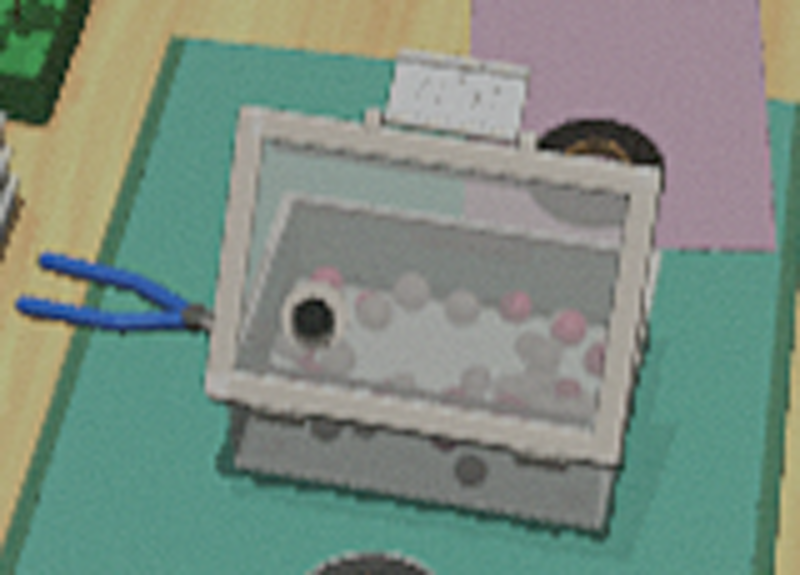

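View pics/t1.png

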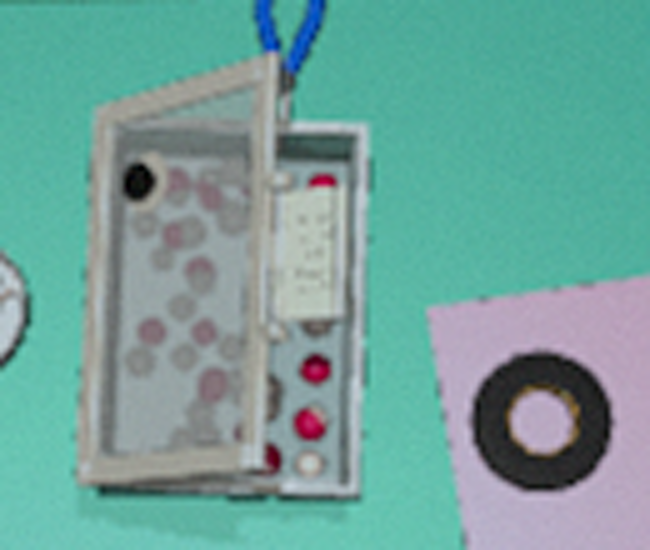

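```bash
cat > m.py <<'E'
import numpy as np
def rot(a):
    c,s=np.cos(a),np.sin(a);return np.array([[c,-s,0],[s,c,0],[0,0,1]])
def lidpt(p,x,r,h): # p=bx,by,yaw,lid,clip ; r from hinge towards -y, h above axis plane
    th=p[3]; return box(p,x,85-r*np.cos(th)+ -h*0 + h*np.sin(th)*1.0 ,80+r*np.sin(th)+h*np.cos(th))
def box(p,x,y,z): return rot(p[2])@np.array([x,y,z])+np.array([p[0],p[1],0])
def clip(p,x,l,n=0): # along clip l from pivot, n outward normal
    a=p[4]; # shut: direction (r=0,h=-1); pi/2: r=+1
    return lidpt(p,x,169+l*np.sin(a)+n*np.cos(a),2-l*np.cos(a)+n*np.sin(a))
def proj(d,X):
    f=200/np.tan(np.radians(float(d["vertical_fov"]))/2)
    c=d["R"]@X+d["t"];return np.array([d["cx"]+f*c[0]/c[2],d["cy"]+f*c[1]/c[2]])
E
python3 - <<'E'
from m import *
from scipy.optimize import least_squares
S=np.load("side0.npz");T=np.load("top0.npz")
s=lambda u,v:np.array([220+u/5-.4,130+v/5-.4]); t=lambda u,v:np.array([280+u/5-.4,125+v/5-.4])
V=(60,55,16)
obs=[(S,s(240,107),'l',(118,164,7)),(S,s(662,170),'l',(-118,164,7)),(S,s(312,318),'l',V),(S,s(400,50),'c',(37,41)),(S,s(528,68),'c',(-37,41)),
(S,s(225,470),'b',(110,75,0)),(S,s(605,532),'b',(-110,75,0)),
(T,t(267,60),'l',(118,164,7)),(T,t(252,470),'l',(-118,164,7)),(T,t(345,185),'c',(37,41)),(T,t(340,320),'c',(-37,41)),
(T,t(367,122),'b',(110,-75,80)),(T,t(357,495),'b',(-110,-75,80)),(T,t(138,182),'l',V)]
F={'l':lidpt,'c':clip,'b':box}
def res(p): return np.concatenate([proj(d,F[k](p,*a))-o for d,o,k,a in obs])
best=least_squares(res,[500,0,0,.7,1.3],loss='soft_l1')
p=best.x;print(p);print(res(p).reshape(-1,2).round(1));np.save("p.npy",p)
for n,X in [("edge",lidpt(p,0,164,7)),("vent",lidpt(p,*V)),("clip",clip(p,0,41)),("ventshut",lidpt([*p[:3],0,0],*V))]: print(n,X.round(1))
E
```

```text
[ 5.44091599e+02 -1.45285989e+01 -5.93857381e-02  8.82078653e-01
  7.40023439e+00]
[[-0.6 -0.5]
 [-0.  -0. ]
 [-0.1 -0.1]
 [-0.4 -0.4]
 [ 0.4 -0.1]
 [ 1.8 -0.9]
 [-0.7 -0.7]
 [ 0.  -1.5]
 [ 0.2  0.4]
 [-0.1  0.6]
 [ 0.2  0.3]
 [-1.1  2.4]
 [-0.9 -1.5]
 [-1.   0.3]]
edge [543.3 -28.3 211.1]
vent [607.7  44.2 132.6]
clip [540.6 -72.6 228.8]
ventshut [605.8  11.9  96. ]
```

```bash
cat > h.py <<'E'
import sys
from m import *
from workcell import get_obs
from scipy.spatial.transform import Rotation as Ro
p=np.load("p.npy");p[4]%=2*np.pi
def delta(X,yaw=None):
    o=get_obs();R=Ro.from_euler('xyz',o["ee_rot"],degrees=True).as_matrix()
    yaw=p[2] if yaw is None else yaw
    sp=-((yaw-np.radians(o["ee_rot"][2])+np.pi)%(2*np.pi)-np.pi)
    return (R.T@(np.array(X)-o["tool_pos"])/1000).round(4),round(sp,3)
def tip(th,r=157,off=11,dz=0):
    q=p.copy();q[3]=th;c=lidpt(q,0,r,7);return c+rot(p[2])@np.array([0,off,dz])
E
python3 - <<'E'
from h import *
print("tip",tip(p[3]));a=tip(p[3],dz=70);print(a,delta(a));o=get_obs();print(delta(o["tool_pos"]+[0,0,60]))
for th in(.88,.7,.5,.3,.15,0,-.02):print(th,tip(th).round(1))
E
```

```text
tip [544.1879518  -12.90801358 205.66250939]
[544.1879518  -12.90801358 275.66250939] (array([-0.363 , -0.5198, -0.0445]), np.float64(-1.234))
(array([-0.0001,  0.    , -0.06  ]), np.float64(-1.234))
0.88 [544.2 -13.2 205.5]
0.7 [542.9 -34.1 186.5]
0.5 [541.8 -52.9 161.4]
0.3 [541.  -66.4 133.1]
0.15 [540.6 -72.6 110.4]
0 [540.5 -75.4  87. ]
-0.02 [540.5 -75.5  83.9]
```

>>> servo_tool(
  deltas=[
    [-1, 0, 0, -0.06, 0],
    [-1, -0.04, -0.06, -0.07, -0.18],
    [-1, -0.08, -0.11, -0.07, -0.36],
    [-1, -0.12, -0.16, -0.07, -0.54],
    [-1, -0.155, -0.21, -0.07, -0.72],
    [-1, -0.19, -0.265, -0.07, -0.9],
    [-1, -0.225, -0.32, -0.07, -1.08],
    [-1, -0.26, -0.37, -0.07, -1.234],
  ],
)

```text
t: 1.1
tool_pos: [419.4, -163.6, 301.1]
ee_rot: [180.0, 0.0, -3.1]
wrist_force: [0.6, -2.0, -0.0]
gripper_width: 0.0
```

```bash
python3 - <<'E'
from h import *
o=get_obs();print(o["t"],o["tool_pos"],o["ee_rot"],o["gripper_width"],o["wrist_force"]);print(delta(tip(p[3],dz=70)))
E
```

```text
1.1 [ 419.42709281 -163.58681368  301.10037589] [ 1.79991864e+02  3.57985381e-03 -3.07427557e+00] 0.013467262774983528 [ 0.58375165 -1.98175017 -0.03927874]
(array([ 0.1165, -0.1572,  0.0254]), np.float64(0.006))
```

>>> servo_tool(
  deltas=[
    [-1, 0.035, -0.05, 0, 0.006],
    [-1, 0.075, -0.1, 0, 0.006],
    [-1, 0.1165, -0.157, 0, 0.006],
    [-1, 0.1165, -0.157, 0.025, 0.006],
    [-1, 0.1165, -0.157, 0.045, 0.006],
    [-1, 0.1165, -0.157, 0.045, 0.006],
  ],
)

```text
t: 1.85
tool_pos: [543.2, -15.2, 254.3]
ee_rot: [180.0, 0.2, -3.7]
wrist_force: [-0.9, 0.1, 0.5]
gripper_width: 0.1
```

```bash
python3 - <<'E'
from h import *
from workcell import get_image
import cv2
o=get_obs();print(o["t"],o["tool_pos"],o["ee_rot"],o["wrist_force"]);print(delta(tip(p[3])))
I=[]
for n,(y0,y1,x0,x1) in (("side",(90,250,200,400)),("top",(90,250,220,420))):
    a=get_image(n)["img"][y0:y1,x0:x1,::-1];I.append(cv2.resize(a,None,fx=3,fy=3,interpolation=cv2.INTER_CUBIC)[:,:])
cv2.imwrite("pics/b1.png",cv2.resize(np.hstack(I),(800,320)) if 0 else np.vstack([i[:300*1] if 0 else cv2.resize(i,(375,300)) for i in I]))
E
```

```text
1.85 [543.17880556 -15.19869325 254.33439257] [179.99186885   0.23234019  -3.68869172] [-0.87054539  0.05192274  0.50298738]
(array([ 0.0011, -0.0024,  0.0487]), np.float64(-0.005))
```

View pics/b1.png

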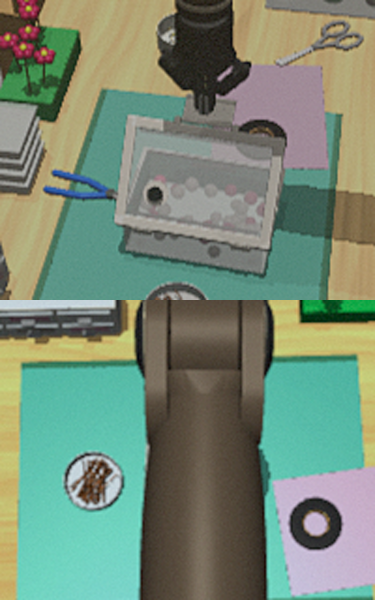

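>>> servo_tool(
  deltas=[
    [-1, 0, -0.002, 0.025, 0],
    [-1, 0, -0.002, 0.04, 0],
    [-1, 0, -0.002, 0.05, 0],
    [-1, 0, 0.007, 0.058, 0],
    [-1, 0, 0.018, 0.067, 0],
    [-1, 0, 0.026, 0.077, 0],
    [-1, 0, 0.032, 0.085, 0],
    [-1, 0, 0.038, 0.094, 0],
  ],
)

```text
t: 2.95
tool_pos: [541.6, -54.1, 161.9]
ee_rot: [180.0, -0.0, -3.7]
wrist_force: [0.5, -0.6, 0.4]
gripper_width: 0.1
```

```bash
cat > look.py <<'E'
from h import *
from workcell import get_image
import cv2,sys
d=get_image("side");np.savez("side_now.npz",**d)
x0,y0,w,h=[int(v) for v in sys.argv[2:6]] if len(sys.argv)>2 else (220,100,160,120)
cv2.imwrite(f"pics/{sys.argv[1]}.png",cv2.resize(d["img"][y0:y0+h,x0:x0+w,::-1],None,fx=5,fy=5,interpolation=cv2.INTER_CUBIC))
o=get_obs();print(o["t"],o["tool_pos"].round(1),o["ee_rot"].round(1),o["wrist_force"].round(1))
E
python3 look.py l2
```

```text
3.0 [541.  -54.5 160.5] [ 1.8e+02  1.0e-01 -3.8e+00] [ 0.1 -1.1 -0.5]
```

View pics/l2.png

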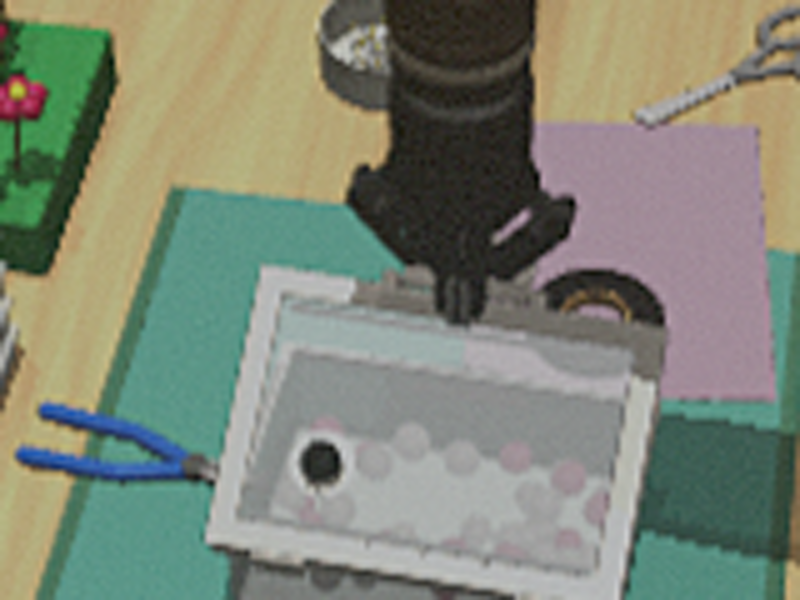

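```bash
python3 - <<'E'
from h import *
d=np.load("side_now.npz")
for th in(.88,.7,.6,.55,.5,.45,.3,0):
    q=p.copy();q[3]=th;print(th,[(5*(proj(d,lidpt(q,x,r,7))-[220,100]+.4)).round() for x,r in((118,164),(-118,164))],(5*(proj(d,lidpt(q,60,55,16))-[220,100]+.4)).round())
E
```

```text
0.88 [array([237., 255.]), array([662., 320.])] [312. 467.]
0.7 [array([250., 253.]), array([666., 317.])] [316. 461.]
0.6 [array([256., 256.]), array([667., 319.])] [318. 459.]
0.55 [array([259., 259.]), array([668., 321.])] [319. 458.]
0.5 [array([261., 262.]), array([668., 324.])] [320. 458.]
0.45 [array([264., 266.]), array([669., 328.])] [321. 457.]
0.3 [array([271., 281.]), array([669., 343.])] [324. 458.]
0 [array([279., 326.]), array([666., 387.])] [328. 467.]
```

>>> servo_tool(
  deltas=[
    [-1, 0, 0.006, 0.01, 0],
    [-1, 0, 0.01, 0.02, 0],
    [-1, 0, 0.014, 0.03, 0],
    [-1, 0, 0.017, 0.04, 0],
    [-1, 0, 0.019, 0.05, 0],
    [-1, 0, 0.021, 0.06, 0],
    [-1, 0, 0.022, 0.067, 0],
    [-1, 0, 0.022, 0.071, 0],
  ],
)

```text
t: 4.0
tool_pos: [540.0, -75.5, 90.8]
ee_rot: [180.0, 0.0, -3.7]
wrist_force: [0.4, -1.1, 0.8]
gripper_width: 0.1
```

>>> servo_tool(
  deltas=[
    [-1, 0, 0, 0.002, 0],
    [-1, 0, 0, 0.004, 0],
    [-1, 0, 0, 0.005, 0],
    [-1, 0, 0, 0.006, 0],
    [-1, 0, 0, 0.006, 0],
  ],
)

```text
t: 4.62
tool_pos: [540.4, -75.4, 86.9]
ee_rot: [180.0, -0.1, -3.7]
wrist_force: [-3.5, 0.1, 9.7]
gripper_width: 0.0
```

```bash
python3 look.py l3
```

```text
4.675 [540.4 -75.4  86.9] [ 1.8e+02 -1.0e-01 -3.7e+00] [-3.8 -0.2  9.4]
```

View pics/l3.png

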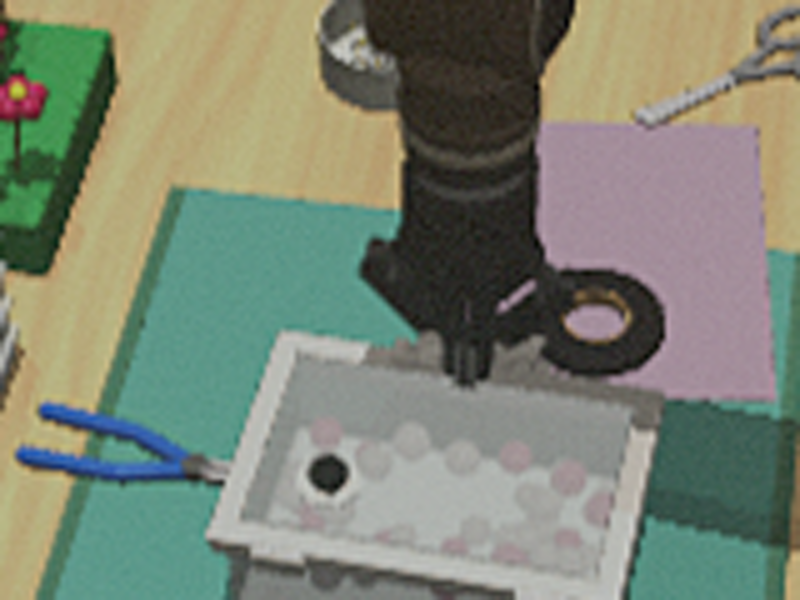

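>>> servo_tool(
  deltas=[
    [-1, 0, 0, 0.003, 0],
    [-1, 0, 0, 0.004, 0],
    [-1, 0, 0, -0.01, 0],
    [-1, 0, 0, -0.06, 0],
    [-1, 0, 0, -0.12, 0],
    [-1, -0.06, 0.06, -0.14, 0],
    [-1, -0.12, 0.12, -0.14, 0],
    [-1, -0.15, 0.15, -0.14, 0],
  ],
)

```text
t: 5.68
tool_pos: [399.6, -198.9, 225.2]
ee_rot: [180.0, -0.1, -3.7]
wrist_force: [0.3, -0.2, -0.6]
gripper_width: -0.2
```

```bash
python3 look.py l4; python3 - <<'E'
from workcell import get_image
import cv2,numpy as np
d=get_image("top");np.savez("top_now.npz",**d)
cv2.imwrite("pics/t4.png",cv2.resize(d["img"][125:235,280:410,::-1],None,fx=5,fy=5,interpolation=cv2.INTER_CUBIC))
E
```

```text
5.725 [ 394.5 -202.3  225.6] [ 1.798e+02  1.000e-01 -4.000e+00] [-4.  -1.7  0.5]
```

View pics/l4.png

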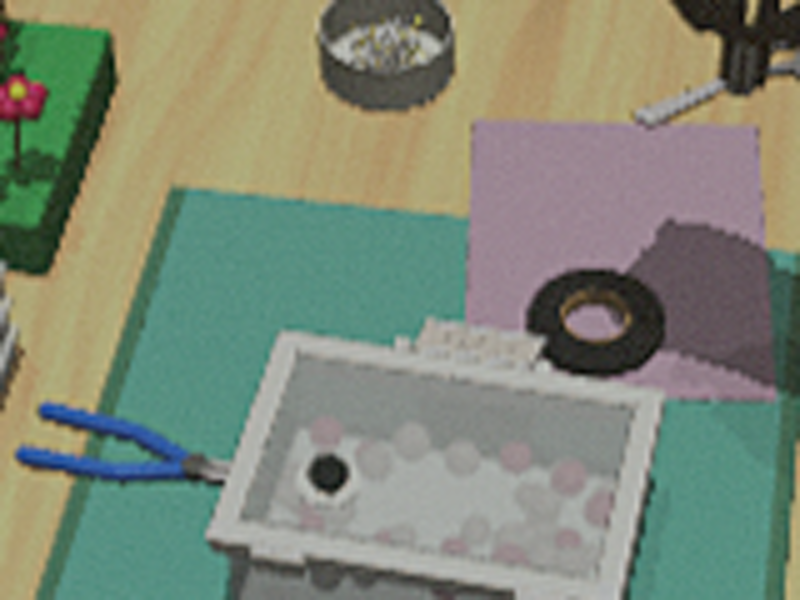

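View pics/t4.png

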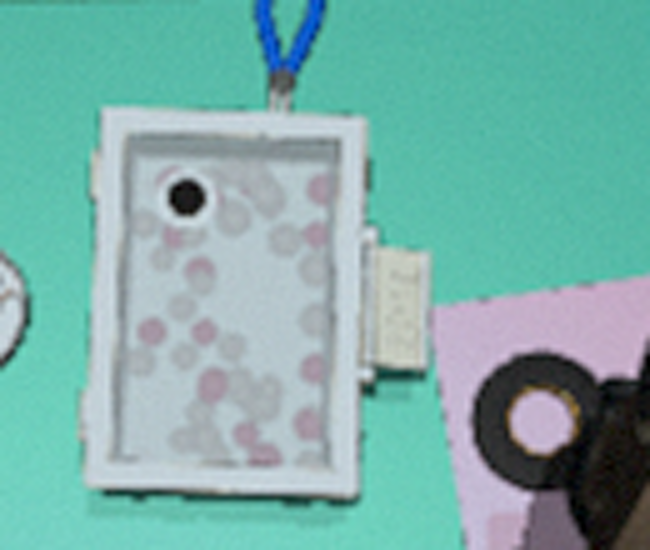

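```bash
python3 - <<'E'
from h import *
from scipy.optimize import least_squares
S=np.load("side_now.npz");T=np.load("top_now.npz")
s=lambda u,v:np.array([220+u/5-.4,100+v/5-.4]); t=lambda u,v:np.array([280+u/5-.4,125+v/5-.4])
V=(60,55,16)
obs=[(S,s(280,330),'l',(118,164,7)),(S,s(664,397),'l',(-118,164,7)),(S,s(328,474),'l',V),(S,s(428,320),'c',(37,41)),(S,s(546,338),'c',(-37,41)),
(T,t(368,116),'l',(118,164,7)),(T,t(357,490),'l',(-118,164,7)),(T,t(430,252),'c',(37,41)),(T,t(427,371),'c',(-37,41)),(T,t(187,197),'l',V)]
F={'l':lidpt,'c':clip,'b':box}
f=lambda z:np.array([z[0],z[1],z[2],0,z[3]])
def res(z): return np.concatenate([proj(d,F[k](f(z),*a))-o for d,o,k,a in obs])
z=least_squares(res,[544,-14,-.06,1.12],loss='soft_l1').x
print(z);print(res(z).reshape(-1,2).round(1));np.save("p.npy",f(z))
p=f(z);print("clip end",clip(p,0,41),"vent",lidpt(p,*V))
# tape position
d=T;fpx=200/np.tan(np.radians(float(d["vertical_fov"]))/2);u=t(540,420);ray=d["R"].T@np.array([(u[0]-d["cx"])/fpx,(u[1]-d["cy"])/fpx,1]);C=-d["R"].T@d["t"];print("tape",C+ray*(13-C[2])/ray[2])
E
python3 - <<'E'
import sys;sys.path.insert(0,'.');import os;os.chdir('.')
from h import *
a=box(p,0,-118,110);print(a,delta(a))
E
```

```text
[ 5.45350501e+02 -1.19047567e+01 -6.64200546e-02  1.24203078e+00]
[[-0.5 -0.3]
 [ 0.  -1.1]
 [-0.6 -0.9]
 [-0.6 -0.2]
 [-0.6  0. ]
 [-0.4  0.3]
 [-0.6  1.7]
 [ 0.1  0.6]
 [ 0.2  0.4]
 [-0.4  0.2]]
clip end [ 537.19984112 -134.43808071   68.76212761] vent [607.2093374   14.04681954  96.        ]
tape [ 477.10845558 -207.76039602   13.        ]
[ 537.51869562 -129.64456659  110.        ] (array([ 0.135 , -0.0809,  0.1154]), np.float64(-0.005))
```

>>> servo_tool(
  deltas=[
    [-1, 0.05, -0.03, 0.02, 0],
    [-1, 0.1, -0.055, 0.05, 0],
    [-1, 0.137, -0.077, 0.1, 0],
    [-1, 0.138, -0.077, 0.115, 0],
    [-1, 0.138, -0.077, 0.115, 0],
  ],
)

```text
t: 6.4
tool_pos: [542.8, -128.9, 107.5]
ee_rot: [-180.0, 0.2, -3.6]
wrist_force: [-0.3, -0.5, 0.6]
gripper_width: -0.1
```

```bash
python3 - <<'E'
from h import *
o=get_obs();print(o["tool_pos"],o["ee_rot"])
for y,z in((-119,80),(-119,36),(-99.5,36)):print(delta(box(p,0,y,z)))
E
```

```text
[ 542.77839591 -128.87889666  107.46779671] [-179.95004905    0.23100388   -3.63710373]
(array([-0.0051,  0.0021,  0.0275]), np.float64(0.003))
(array([-0.0049,  0.0022,  0.0715]), np.float64(0.003))
(array([-0.0049, -0.0173,  0.0715]), np.float64(0.003))
```

>>> servo_tool(
  deltas=[
    [-1, -0.005, 0.002, 0.025, 0],
    [-1, -0.005, 0.002, 0.035, 0],
    [-1, -0.005, 0.002, 0.042, 0],
    [-1, -0.005, 0.002, 0.049, 0],
    [-1, -0.005, 0.002, 0.056, 0],
    [-1, -0.005, 0.002, 0.063, 0],
    [-1, -0.005, 0.002, 0.07, 0],
    [-1, -0.005, 0.002, 0.072, 0],
  ],
)

```text
t: 7.4
tool_pos: [537.6, -131.8, 36.7]
ee_rot: [180.0, 0.1, -3.7]
wrist_force: [-0.6, -1.4, 1.5]
gripper_width: -0.0
```

```bash
python3 look.py l5;python3 - <<'E'
from h import *
for y,z in((-105,36),(-99.5,36)):print(delta(box(p,0,y,z)))
E
```

```text
7.45 [ 537.7 -131.8   36.7] [ 1.8e+02  1.0e-01 -3.7e+00] [ 0.2 -0.9  0. ]
(array([-0.0003, -0.0151,  0.0007]), np.float64(0.001))
(array([-0.0003, -0.0206,  0.0007]), np.float64(0.001))
```

View pics/l5.png

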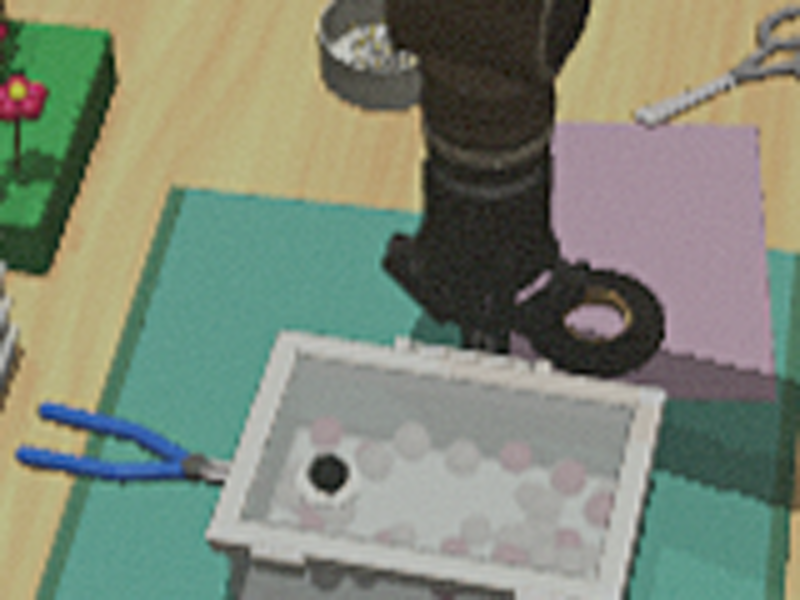

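>>> servo_tool(
  deltas=[
    [-1, 0, -0.006, 0.001, 0],
    [-1, 0, -0.012, 0.001, 0],
    [-1, 0, -0.016, 0.001, 0],
    [-1, 0, -0.019, 0.001, 0],
    [-1, 0, -0.021, 0.001, 0],
    [-1, 0, -0.022, 0.001, 0],
    [-1, 0, -0.022, 0.001, 0],
  ],
)

```text
t: 8.32
tool_pos: [539.5, -112.9, 36.9]
ee_rot: [179.6, -0.0, -3.8]
wrist_force: [-1.4, -14.6, -2.4]
gripper_width: -0.2
```

>>> servo_tool(
  deltas=[
    [-1, 0, -0.002, 0, 0],
    [-1, 0, -0.003, 0, 0],
    [-1, 0, -0.003, 0, 0],
  ],
)

```text
t: 8.7
tool_pos: [539.5, -112.9, 37.1]
ee_rot: [179.2, -0.0, -3.9]
wrist_force: [-3.3, -27.2, -0.8]
gripper_width: 0.1
```

>>> servo_tool(
  deltas=[
    [-1, 0, 0.01, 0, 0],
    [-1, 0, 0.03, 0, 0],
    [-1, 0, 0.035, -0.06, 0],
    [-1, 0, 0.035, -0.12, 0],
    [-1, -0.06, 0.07, -0.16, 0],
    [-1, -0.12, 0.1, -0.16, 0],
    [-1, -0.15, 0.11, -0.16, 0],
    [-1, -0.15, 0.11, -0.16, 0],
  ],
)

```text
t: 9.7
tool_pos: [380.6, -207.6, 197.6]
ee_rot: [180.0, -0.1, -3.9]
wrist_force: [0.7, -0.3, 0.4]
gripper_width: 0.0
```

```bash
python3 look.py l6; python3 - <<'E'
from workcell import get_image
import cv2,numpy as np
d=get_image("top");np.savez("top_now.npz",**d)
cv2.imwrite("pics/t6.png",cv2.resize(d["img"][125:235,280:410,::-1],None,fx=5,fy=5,interpolation=cv2.INTER_CUBIC))
E
```

```text
9.75 [ 382.3 -207.5  197.4] [ 1.8e+02 -1.0e-01 -3.9e+00] [ 1.7  0.9 -0.1]
```

View pics/l6.png

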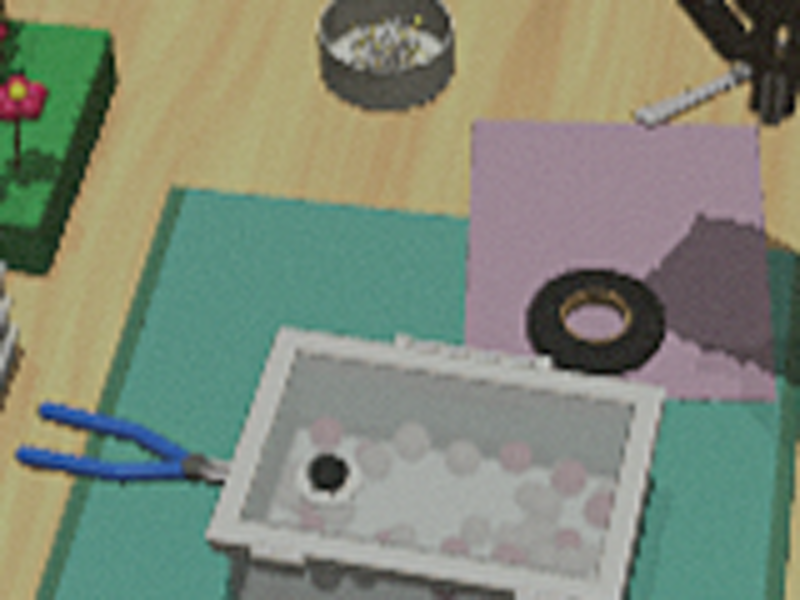

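View pics/t6.png

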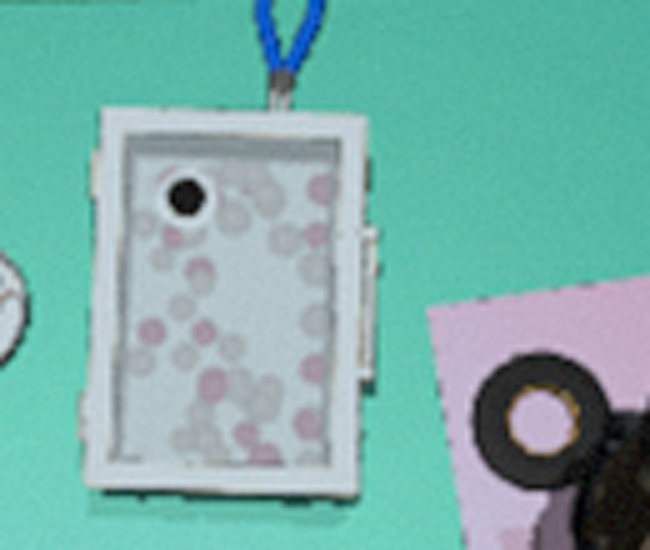

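```bash
python3 - <<'E'
from h import *
print(box(p,80,-120,70))
for a in((80,-120,140),(80,-120,70),(80,-90,70)):print(delta(box(p,*a)))
print("stall",rot(p[2]).T@(np.array([539.5,-112.9,0])-[p[0],p[1],0]))
E
```

```text
[ 617.20955308 -136.94985488   70.        ]
(array([ 0.2288, -0.0856,  0.0575]), np.float64(0.0))
(array([ 0.2287, -0.0856,  0.1275]), np.float64(0.0))
(array([ 0.2287, -0.1156,  0.1275]), np.float64(0.0))
stall [   0.86557815 -101.16085359    0.        ]
```

>>> servo_tool(
  deltas=[
    [-1, 0.05, 0.0, 0, 0],
    [-1, 0.11, -0.01, 0, 0],
    [-1, 0.17, -0.04, 0, 0],
    [-1, 0.227, -0.08, 0.01, 0],
    [-1, 0.227, -0.084, 0.06, 0],
    [-1, 0.227, -0.084, 0.11, 0],
    [-1, 0.227, -0.084, 0.126, 0],
    [-1, 0.227, -0.084, 0.126, 0],
  ],
)

```text
t: 10.8
tool_pos: [614.9, -137.3, 69.8]
ee_rot: [-180.0, 0.1, -3.7]
wrist_force: [-0.5, -1.4, -0.1]
gripper_width: 0.3
```

```bash
python3 - <<'E'
from h import *
o=get_obs();print(o["tool_pos"],o["wrist_force"],rot(p[2]).T@(o["tool_pos"]-[p[0],p[1],0]),delta(box(p,80,-91.7,70)))
E
```

```text
[ 614.89708808 -137.26968174   69.77972869] [-0.48907139 -1.39385933 -0.05048103] [  77.71386129 -120.47260279   69.77972869] (array([ 0.0023, -0.0288, -0.0002]), np.float64(0.002))
```

>>> servo_tool(
  deltas=[
    [-1, 0, -0.01, 0, 0],
    [-1, 0, -0.02, 0, 0],
    [-1, 0, -0.025, 0, 0],
    [-1, 0, -0.028, 0, 0],
    [-1, 0, -0.03, 0, 0],
    [-1, 0, -0.031, 0, 0],
    [-1, 0, -0.031, 0, 0],
  ],
)

```text
t: 11.68
tool_pos: [617.0, -108.6, 71.1]
ee_rot: [179.8, -0.0, -3.8]
wrist_force: [-0.4, -6.1, 2.2]
gripper_width: 0.2
```

```bash
python3 - <<'E'
from h import *
o=get_obs();print(o["tool_pos"],o["wrist_force"],rot(p[2]).T@(o["tool_pos"]-[p[0],p[1],0]))
E
```

```text
[ 617.04382715 -108.61165153   71.08376705] [-0.4287382  -6.13821175  2.22382547] [ 77.95379813 -91.73528185  71.08376705]
```

>>> servo_tool(
  deltas=[
    [-1, 0, 0.02, 0, 0],
    [-1, 0, 0.03, -0.03, 0],
    [-1, 0, 0.03, -0.08, 0],
    [-1, 0, 0.0, -0.09, 0],
    [-1, 0, -0.06, -0.09, 0],
    [-1, -0.005, -0.11, -0.08, 0],
    [-1, -0.01, -0.121, -0.06, 0],
    [-1, -0.01, -0.121, -0.05, 0],
  ],
)

```text
t: 12.68
tool_pos: [614.2, 14.9, 119.4]
ee_rot: [-180.0, 0.1, -3.6]
wrist_force: [0.4, -0.3, -1.0]
gripper_width: -0.1
```

```bash
python3 look.py l7;python3 - <<'E'
from h import *
print(delta([607.2,13,96]))
E
```

```text
12.725 [614.   14.1 118.3] [180.    0.2  -3.7] [-0.4  0.5 -1.7]
(array([-0.0066,  0.0015,  0.0224]), np.float64(0.002))
```

View pics/l7.png

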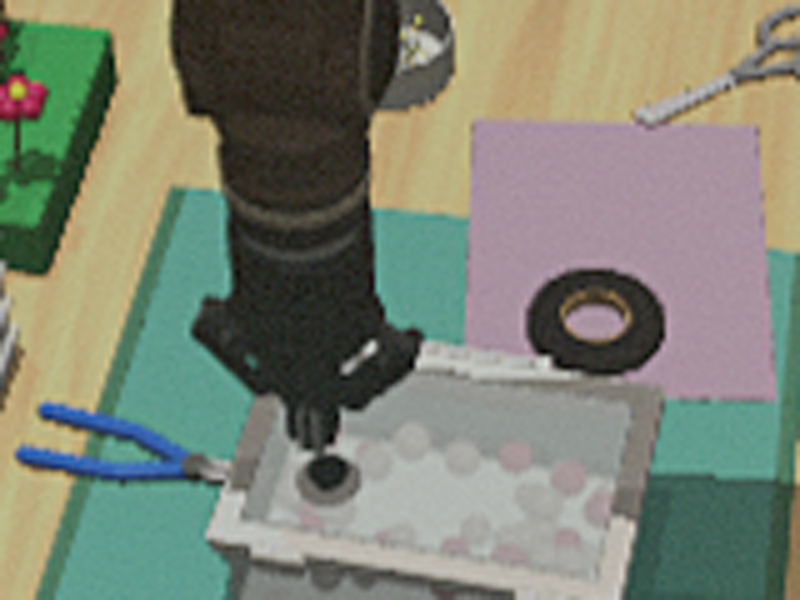

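>>> servo_tool(
  deltas=[
    [-1, -0.007, 0.001, 0.01, 0],
    [-1, -0.007, 0.001, 0.019, 0],
    [-1, -0.007, 0.001, 0.022, 0],
    [-1, -0.007, 0.001, 0.025, 0],
    [-1, -0.007, 0.001, 0.028, 0],
    [-1, -0.007, 0.001, 0.03, 0],
    [-1, -0.007, 0.001, 0.031, 0],
    [-1, -0.007, 0.001, 0.031, 0],
  ],
)

```text
t: 13.72
tool_pos: [608.1, 13.7, 90.0]
ee_rot: [180.0, -0.0, -3.7]
wrist_force: [-1.0, -3.7, 5.1]
gripper_width: 0.0
```

>>> servo_tool(
  deltas=[
    [-1, 0, 0, 0.002, 0],
    [-1, 0, 0, 0.004, 0],
    [-1, 0, 0, 0.005, 0],
    [-1, 0, 0, 0.005, 0],
  ],
)

```text
t: 14.22
tool_pos: [608.3, 13.7, 89.6]
ee_rot: [180.0, -0.3, -3.7]
wrist_force: [-11.3, -3.7, 31.2]
gripper_width: -0.3
```

Hard stop at about 90 mm with 31 N; withdraw and check.

>>> servo_tool(
  deltas=[
    [-1, 0, 0, -0.01, 0],
    [-1, 0, 0, -0.06, 0],
    [-1, 0, 0, -0.12, 0],
    [-1, -0.05, 0.06, -0.14, 0],
    [-1, -0.1, 0.12, -0.14, 0],
    [-1, -0.14, 0.18, -0.14, 0],
    [-1, -0.2, 0.22, -0.14, 0],
    [-1, -0.2, 0.22, -0.14, 0],
  ],
)

```text
t: 15.22
tool_pos: [392.4, -193.1, 224.2]
ee_rot: [-179.9, -0.0, -3.7]
wrist_force: [-0.1, -0.5, 0.4]
gripper_width: 0.3
```

```bash
python3 look.py l8; python3 - <<'E'
from workcell import get_image
import cv2,numpy as np
d=get_image("top");cv2.imwrite("pics/tfull8.png",d["img"][:,:,::-1])
E
```

```text
15.275 [ 388.7 -195.2  224.6] [ 1.799e+02  1.000e-01 -3.900e+00] [-2.8 -1.4 -0.2]
```

View pics/l8.png

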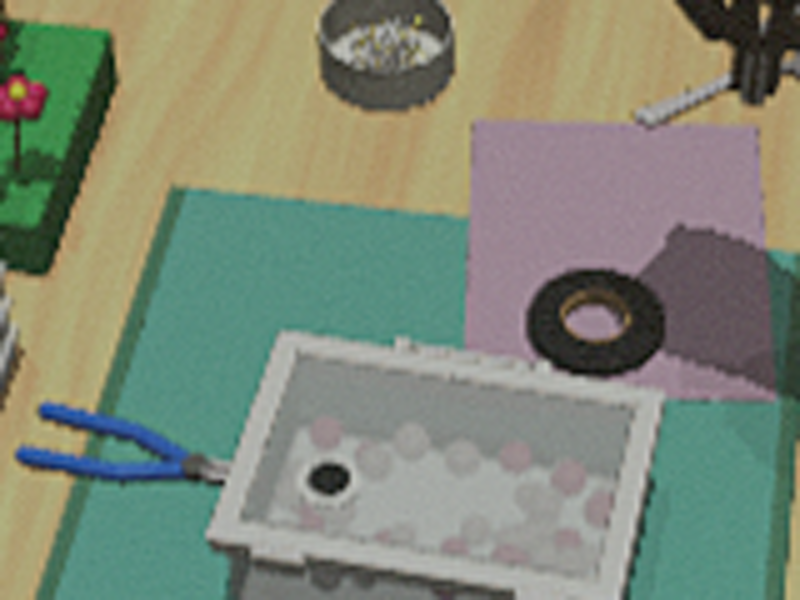

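View pics/tfull8.png

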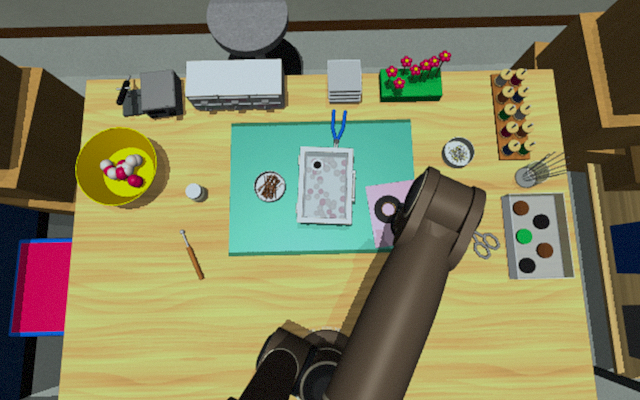

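```bash
python3 -c "
from workcell import sign_off
print(sign_off())"
```

```text
the job is handed in; nothing more can be done
None
```

The box is closed: I pressed the lid, the clip and the vent plug home in that order and handed the job in at about 15 s. No verdict is reported, so these are my own checks:

- **Lid:** the fingertips stopped at 86.9 mm above the table under about 10 N (nominal 87 mm). Later pictures show it still shut.
- **Clip:** it met a hard stop at 27 N, about 1.7 mm short of where the camera fit put it. I suspected camera error, so I touched the lid edge beside the clip with about 6 N. That stop was 9.4 mm further in, against 9.5 mm for a fully shut clip.
- **Vent plug:** it reached a hard stop at 89.6 to 90.0 mm under 31 N (nominal 90 mm home). The last picture shows it lower in the lid.
- **Other things on the bench:** the tins, tape, pliers, jar and ball tool look unmoved in the last pictures. The scissors were partly hidden by the arm in both last pictures, but the parts in view had not shifted.
- **Camera disagreement:** my first fit put the lid's starting angle at 0.88 rad, just above the stated 0.85 maximum. The clip angle came out at 1.12 rad in the first fit and 1.24 rad after the lid was shut. I put both down to picture error.

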